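Steady a paper jogger on its screw foot and switch it on

TASK

The paper jogger on the desk rocks: its front left foot (on the robot's side, to the robot's left) is screwed up clear of the mat. Screw that foot down by its black knob until it just touches the mat and bears lightly, so that the machine no longer rocks but is not jacked up; only then, with the knob let go, turn the red main switch clockwise to on. Do not shove or tip the machine, and leave the stapler and the pack of cards beside it where they are.

Things in the scene. Friction and masses are not known exactly. Their poses are not given: they have to be found in the camera images.
- mat: Flat grey-green anti-vibration mat lying on the desk under the jogger, 320 x 380 x 8 mm, fixed. Origin at the centre of its underside; x points away from the robot (to the machine's rear), z up.
- jogger: Paper jogger (vibrating table), 12 kg, 280 deep (x) by 340 mm wide (y), loose on the mat: grey base plate (top 34 mm above the mat), pale housing under a perforated tray (x over -38 mm, up to 205 mm high), pale control box front right. Four alike screw feet at x -130/+110, y +-150 mm; only the front left (-130, +150) turns. Origin on the mat under its middle; x to its rear, y to its left, z up.
- leveler: Front left foot: knob, steel screw and 46 mm rubber pad, all turning together. Clockwise from above lowers it 5 mm a turn; it stays where left. It starts 1 to 4 mm clear of the mat; pads sit differently on their screws, so the knob's height does not tell how much. It turns with 0.03 N m; once the pad touches, its load grows 9 N per further radian. Origin on the axis, at the knob's underside; z up.
- knob_grip (a point): Point on the axis of that foot's fluted knob (42 mm across, 22 mm high), 13 mm above its underside, 9 mm below its top; 15 mm or more are free below the knob, 60 mm around it. It sinks with the foot. Pressed down on its top, it gives 0.03 mm per N; at 12 to 16 N the hanging corner rocks down by the foot's gap, then it is firm again. Freed, it rocks back.
- switch_grip (a point): Point in the red bar handle of the main switch, on its vertical turning axis, 7 mm below the handle's top and 23 mm above the round black disc under it: a good height to grip. The bar is 46 mm long along this point's x axis, 12 mm thick along its y axis and 30 mm high. x points to the handle's white-lined pointer end.
- main_switch (a joint): Angle of the rotary main switch on top of the control box: 0 = off (pointer at the white tick), 1.05 = on (60 degrees clockwise seen from above, pointer at the green tick). It has a detent at each end (about 0.12 N m to leave it) and snaps to the nearer one when let go.
- stapler: Red and black desk stapler, 34 x 139 x 52 mm, to the left of the machine; a bystander. Origin at the centre of its underside.
- card_pack: Banded pack of cards, 57 x 91 x 20 mm, to the left of the machine; a bystander. Origin at the centre of its underside.

How it is judged (in metres and radians):
On the way, in this order (a step that is already met when the one before it is completed fails the run):
1. the front left foot touches the mat and bears lightly, with the knob let go (contact force between leveler and mat between 0.5 and 12 N and contact force between the fingers and leveler below 0.2 N), for 0.4 s.
2. the main switch is turned on (value of joint main_switch above 0.95 rad), for 0.2 s.
At the end, for the whole second after the job is handed in: the front left foot bears on the mat with 0.5 to 12 N, the main switch rests at on (over 0.95 rad), and the jogger stands level (within 0.02 rad) and within 20 mm of where it stood (contact force between leveler and mat between 0.5 and 12 N and value of joint main_switch above 0.95 rad and distance of jogger from where it was at the start of the episode below 0.02 m and angle between jogger's own z axis and vertical below 0.02 rad); the robot touches nothing.
It fails at once if the jogger is tipped (angle between jogger's own z axis and vertical above 0.06 rad).
It fails at once if the stapler is pushed away (over 30 mm) (distance of stapler from where it was at the start of the episode above 0.03 m).
It fails at once if the pack of cards is pushed away (over 30 mm) (distance of card_pack from where it was at the start of the episode above 0.03 m).
It also fails if it takes over 72 s, if anything falls off the work surface, if the arm or the gripper's body presses on something with over 40 N, if the wrist force passes 120 N, or if a joint passes its speed limit or range.

ROBOT

A 6-joint arm with a two-finger parallel gripper is mounted at the origin on a cart in front of the work surface, level with it; the furniture and walls round the work are solid. World frame = base frame: x ahead of the robot, y to its left, z up, the work surface at z = 0. Lengths are in mm, angles in rad, forces in N, time in s.
With the tool pointing down it reaches from about 400 to 825 mm from the base axis. Payload 7 kg.
Tool frame: the origin (TCP) lies at the very end of the fingers, on their centre line; the grasp point (between the pads) lies 19 mm behind it (manip.grip_depth is the distance from the TCP to the grasp point, in mm); z points along the fingers, x is the direction in which the jaws open and shut, and the axes are right-handed (so a half turn about z gives the same grasp; the last joint's range is limited). The gripper opens to 88 mm and grips with 3 to 60 N. Pads are 19 mm wide; open, the fingers measure 130 mm over their backs; the gripper's body (78 mm by 193 mm) begins 47 mm behind the grasp point.
Start: joints at [1.472, 0.359, 0.012, 0, -1.224, -0.288], TCP at [254.635, 625.105, 226.561] pointing down, gripper open.
Joint ranges: [-3.07, 3.07], [-1.43, 2.12], [-1.02, 1.25], [-3.03, 1.67], [-3.05, -0], [-3.03, 3.03]. Speed limits (rad/s): [2.39, 2.39, 3.01, 3.14, 3.14, 3.14].

INTERFACE

Orientations are given as a 3x3 rotation matrix whose columns are the frame's x, y, z axes.
In Python, from bench import get_obs, imaging, close_job, manip gives the robot as it stands.
- The arm moves only by the tool carry_out, never from a script. Its argument "deltas" is a list of rows, each an object of numbers: "grip": the closure, from 0 (fully open) to 1 (shut); "x", "y", "z": the shift along the tool's x, y, z in m; "roll": the turn about the tool's z in rad. A call has 1 to 8 rows; each row is the pose to reach, as a shift and turn from the pose commanded when the call began, along the tool's axes at that moment; what a row does not reach only later rows make up. A row lasts 1/12 s, in which the tool goes at most 41.7 mm and 7.16 degrees, less where a joint would pass 70% of its speed; a pose out of reach is approached as far as the arm can. A call with a gripper value outside its range is refused whole. The fingers move at their own pace and stop on an object; "newtons" is the grip in N (left out, the last holds). Time passes only in rows, so rows that repeat a pose let the fingers close. It gives the time, the measured TCP pose, the force and the opening at its end, in the units of the state.
- get_obs(): the state, without advancing time (a new reading comes with each control period).
- imaging.read_camera(name): name is "scene" or "top"; returns the picture (420x560x3 uint8, blue, green, red); there is no depth.
- imaging.camera_model(name): a dict with "vfov" (degrees; the focal length in pixels is half the picture's height over the tangent of half this angle, whatever the lens; pixels are square), "cx", "cy" (the principal point, pixels), "world_to_cam" (4x4, takes a point from world to camera coordinates). Camera axes: x right, y down, z forward; pixel columns grow to the right and rows downward; lengths in mm; the calibration is good to about 2 mm. A picture is of the moment at which its call begins. camera_model takes no time and is no camera call.
- close_job(): hands the job in, once; it reports no verdict.
The state is a dict: "clock": time; "joint_pos": joint angles; "dq": joint speeds; "effort": joint torques, N m; "tcp_pos": TCP position; "ee_rot": TCP orientation; "ft_force": force on the tool from outside, world axes, zero at the start; "moment": the same for the moment, N m; "width": finger opening in mm.
Only numpy, scipy, OpenCV 4.12 (cv2) and the standard library are available. Lean on these libraries where they do the work, as an engineer would, in place of code of your own. Each camera call takes 0.05 s, during which the arm holds its last target.

## Working session

There is one attempt and no reset: what is moved stays moved. The work goes in short steps, Python scripts to look and compute and a tool call to move; the robot and the scene stay as the last step left them, time stands still between calls to the robot, and variables do not carry over. Pictures are saved under pics/ and viewed, and the job is handed in when it is done.

Besides the shell and the picture viewer there is one more tool, called after ">>>" by a JSON object that holds its "api" and its "payload", one argument or row to a line. carry_out: Moves the arm, as the interface text tells. Its arguments: {"type":"object","properties":{"deltas":{"type":"array","items":{"type":"object","properties":{"grip":{"type":"number"},"x":{"type":"number"},"y":{"type":"number"},"z":{"type":"number"},"roll":{"type":"number"}}}},"newtons":{"type":"number"}},"required":["deltas"]}

```bash
ls; mkdir -p pics; python3 - <<'E'
from bench import get_obs, imaging, manip
import cv2
o=get_obs()
for k,v in o.items(): print(k,v)
print([a for a in dir(manip) if a[0]!='_'])
for n in("scene","top"):
    cv2.imwrite(f"pics/{n}0.png",imaging.read_camera(n)); print(imaging.camera_model(n))
E
```

```text
pics
clock 0.0
joint_pos [ 1.47213014e+00  3.59377083e-01  1.10557037e-02 -3.69327240e-04
 -1.22407251e+00 -2.88111452e-01]
dq [ 0.00053249 -0.00115479  0.00027036  0.00026563  0.00036673 -0.00070561]
effort [ 5.64721831e-04 -5.82716238e+01  2.93055475e+01  6.99728832e+00
  6.95289214e-03 -1.73808612e-04]
tcp_pos [254.4412885  624.68286595 225.62418384]
ee_rot [[-3.77322134e-01 -9.26081937e-01 -5.03026968e-04]
 [-9.26080638e-01  3.77322450e-01 -1.55555218e-03]
 [ 1.63037215e-03 -1.21100735e-04 -9.99998664e-01]]
ft_force [-0.25781858  1.06377594  0.10175079]
moment [ 0.00065129 -0.03233109 -0.02694446]
width 87.66230723558543
['Unreachable', 'grip_depth']
{'vfov': 45.36148586346866, 'cx': 277.39836926404047, 'cy': 213.37117884456615, 'world_to_cam': array([[ 9.91212186e-01,  1.32109684e-01, -6.74038370e-03,
        -5.53439102e+02],
       [ 1.12431119e-01, -8.68221903e-01, -4.83270080e-01,
         1.48564071e+02],
       [-6.96968065e-02,  4.78265364e-01, -8.75445371e-01,
         1.29640497e+03],
       [ 0.00000000e+00,  0.00000000e+00,  0.00000000e+00,
         1.00000000e+00]])}
{'vfov': 48.92963685891726, 'cx': 285.3291374130839, 'cy': 207.69968054182507, 'world_to_cam': array([[ 1.55563745e-02, -9.99614429e-01, -2.29998559e-02,
         1.75795199e+02],
       [-9.80835971e-01, -1.07881018e-02, -1.94536411e-01,
         5.63804034e+02],
       [ 1.94213279e-01,  2.55853672e-02, -9.80625612e-01,
         1.04138437e+03],
       [ 0.00000000e+00,  0.00000000e+00,  0.00000000e+00,
         1.00000000e+00]])}
```

View pics/scene0.png

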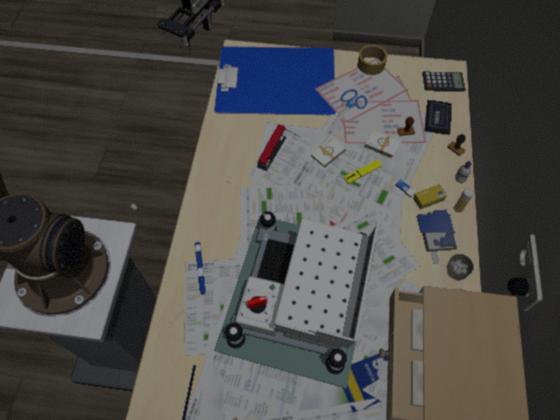

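View pics/top0.png

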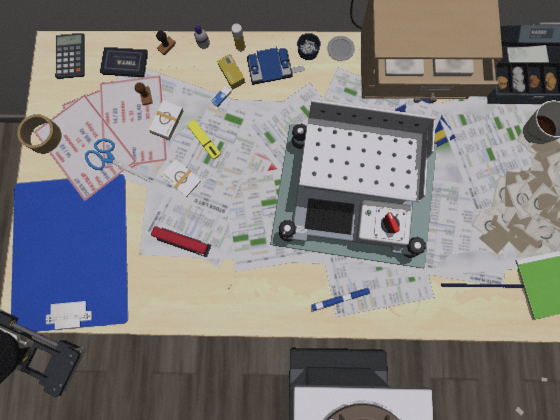

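```bash
python3 - <<'E'
import cv2
a=cv2.imread("pics/top0.png")[170:280,260:440]; b=cv2.imread("pics/scene0.png")[195:375,210:350]
cv2.imwrite("pics/top0z.png",cv2.resize(a,None,fx=4.4,fy=4.4,interpolation=cv2.INTER_CUBIC))
cv2.imwrite("pics/scene0z.png",cv2.resize(b,None,fx=3.3,fy=3.3,interpolation=cv2.INTER_CUBIC))
E
```

```text
(no output)
```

View pics/top0z.png

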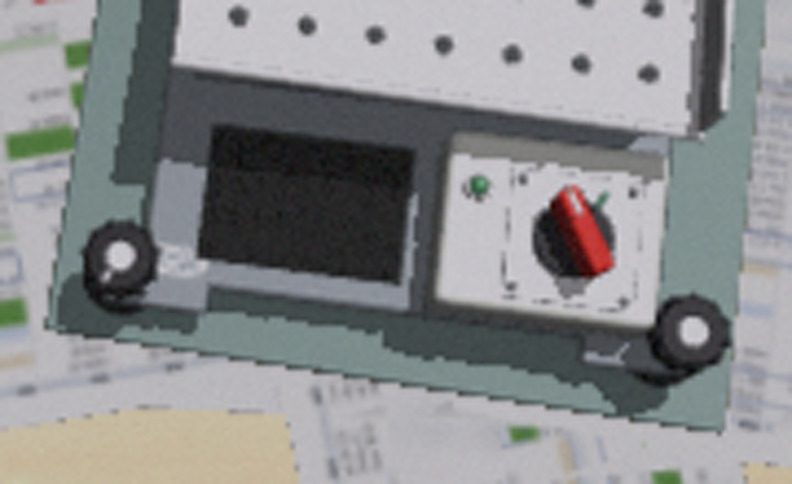

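View pics/scene0z.png

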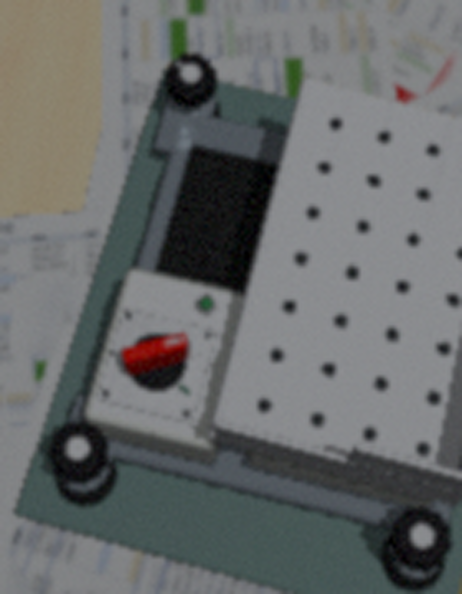

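```bash
cat > h.py <<'E'
import numpy as np, cv2
from bench import imaging
def ray(n,u,v):
    m=imaging.camera_model(n); f=210/np.tan(np.radians(m['vfov'])/2)
    T=m['world_to_cam']; d=np.array([(u-m['cx'])/f,(v-m['cy'])/f,1]); R=T[:3,:3]
    c=-R.T@T[:3,3]; d=R.T@d; return c,d/np.linalg.norm(d)
def onz(n,u,v,z):
    c,d=ray(n,u,v); return c+d*(z-c[2])/d[2]
def tri(p,q):
    c1,d1=ray("top",*p); c2,d2=ray("scene",*q)
    s=np.linalg.lstsq(np.c_[d1,-d2],c2-c1,rcond=None)[0]
    a=c1+d1*s[0]; b=c2+d2*s[1]; return (a+b)/2,np.linalg.norm(a-b)
E
python3 - <<'E'
from h import *
t=lambda x,y:(260+x/4.4,170+y/4.4); s=lambda x,y:(210+x/3.3,195+y/3.3)
fl,e=tri(t(120,255),s(190,75)); print(fl,e)
fr,e=tri(t(693,331),s(78,449)); print(fr,e, np.linalg.norm(fl-fr))
# blobs of white caps, red, automatically
for n in("top","scene"):
    im=cv2.imread(f"pics/{n}0.png"); hsv=cv2.cvtColor(im,cv2.COLOR_BGR2HSV)
    red=((hsv[...,0]<8)|(hsv[...,0]>172))&(hsv[...,1]>150)&(hsv[...,2]>90)
    k,_,st,c=cv2.connectedComponentsWithStats(red.astype(np.uint8))
    for i in range(1,k):
        if st[i,4]>15: print(n,st[i],c[i])
    win=(slice(180,275),slice(265,435)) if n=="top" else (slice(205,370),slice(215,350))
    g=cv2.cvtColor(im,cv2.COLOR_BGR2GRAY)
    k,_,st,c=cv2.connectedComponentsWithStats((g>130).astype(np.uint8))
    for i in range(1,k):
        if 10<st[i,4]<120 and st[i,2]<14 and st[i,3]<14: print(n,'w',st[i],c[i].round(1))
E
```

```text
[509.44020847 177.70558082  83.3149461 ] 1.447010996954323
[ 473.96098255 -119.2223232    80.85878178] 2.1617668582977427 299.05014362361993
top [387 214  12  18  85] [393.15294118 223.05882353]
top [151 227  56  26 555] [178.98378378 239.61621622]
top w [232  24  10   9  67] [236.2  27.7]
top w [64 53  4  3 11] [65.4 53.9]
top w [70 52  4  3 12] [71.5 53. ]
top w [57 59  4  3 11] [58.6 60.1]
top w [64 58  4  3 11] [65.4 59.1]
top w [70 58  4  3 11] [71.4 58.9]
top w [70 63  4  3 11] [71.6 64.1]
top w [64 64  4  3 12] [65.5 65. ]
top w [282  67   9   8  46] [286.   70.7]
top w [70 69  4  3 12] [71.5 70. ]
top w [493  68   2  11  14] [493.6  72.6]
top w [513  68  10  13  74] [517.9  73.5]
top w [57 70  4  3 12] [58.5 71. ]
top w [517  82   7   9  42] [519.9  86. ]
top w [298 128   5   5  22] [299.8 129.8]
top w [556 138   4   6  15] [557.9 140.4]
top w [ 99 152   8   6  27] [103.4 154.6]
top w [283 172   8   6  13] [287.2 175. ]
top w [536 200   3   8  18] [536.9 203.9]
top w [547 205   8   8  30] [550.9 208.6]
top w [556 209   4  12  32] [557.7 214.9]
top w [486 222  10   9  49] [489
[... 1963 characters left out ...]
ne w [374 254   7  10  35] [376.9 259.6]
scene w [393 261   6   7  14] [396.1 264. ]
scene w [382 267   7   6  18] [384.8 269.8]
scene w [198 269   5   6  23] [200.1 271.5]
scene w [230 268   5   6  15] [231.7 270.6]
scene w [187 271  10  12  55] [192.1 275.8]
scene w [209 270  10   8  43] [214.5 273.1]
scene w [171 272   7   8  16] [173.9 275.6]
scene w [232 274   4  11  22] [233.6 279.4]
scene w [405 281   5   7  12] [406.7 284.4]
scene w [ 58 316   8  11  33] [ 61.3 320.6]
scene w [ 47 318   7  12  19] [ 50.4 323.7]
scene w [231 328   5   5  17] [233.  330.4]
scene w [365 339   7   6  12] [368.1 341.6]
scene w [335 355   5   5  18] [337.3 356.9]
scene w [205 363   7   6  14] [207.2 366. ]
```

```bash
python3 - <<'E'
from h import *
import cv2
a=cv2.imread("pics/top0.png")[195:255,355:425]; b=cv2.imread("pics/scene0.png")[275:335,230:300]
cv2.imwrite("pics/sw0.png",np.hstack([cv2.resize(i,(400*7//6*6//7,400*6//7),interpolation=cv2.INTER_CUBIC) for i in (a,b)]))
t=lambda x,y:(260+x/4.4,170+y/4.4); s=lambda x,y:(210+x/3.3,195+y/3.3)
for nm,p,q in [("led",t(478,186),s(205,303)),("boxcornFL",t(434,298),s(85,415)) ,("trayFL",t(175,65),s(302,80)),("trayFR",t(690,135),s(216,430)),("rl",(299.8,129.8),(0,0)),("rr",(0,0),(337.3,356.9)),("redc",(393.15,223.06),(254.75,300.8))]:
    try: print(nm,tri(p,q))
    except Exception as e: print(e)
E
```

```text
led (array([546.64263177,  -7.94623305,  93.48300986]), np.float64(2.044756680643072))
boxcornFL (array([482.08904809, -27.13970249, -89.42908852]), np.float64(68.26419874353378))
trayFL (array([596.49228406, 150.31532836, 146.42864697]), np.float64(1.8206313830891825))
trayFR (array([ 567.68092562, -108.47748064,  130.2946352 ]), np.float64(3.6669506684502644))
rl (array([356.2330966 ,  66.36957136, 889.53452668]), np.float64(236.955680402807))
rr (array([ 439.5895013 , -176.72127834, 1222.80046615]), np.float64(604.5766259226153))
redc (array([515.89431241, -56.84823212, 125.16112578]), np.float64(0.45080925190188514))
```

View pics/sw0.png

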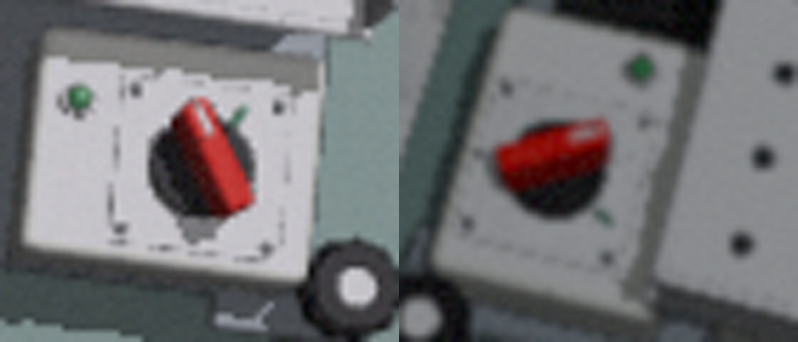

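```bash
python3 - <<'E'
import cv2
a=cv2.imread("pics/top0.png")[95:275,280:445]; b=cv2.imread("pics/scene0.png")[210:385,265:390]
cv2.imwrite("pics/tr0.png",cv2.resize(a,None,fx=3.3,fy=3.3,interpolation=cv2.INTER_CUBIC))
cv2.imwrite("pics/tr1.png",cv2.resize(b,None,fx=3.3,fy=3.3,interpolation=cv2.INTER_CUBIC))
E
```

```text
(no output)
```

View pics/tr0.png

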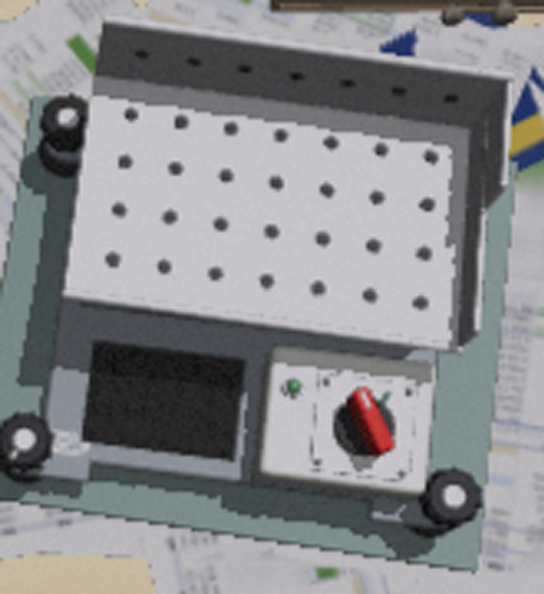

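View pics/tr1.png

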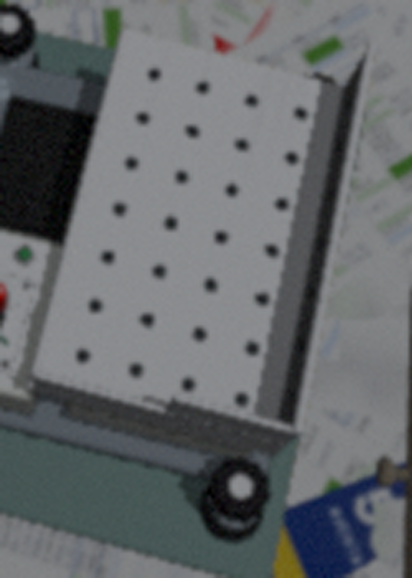

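```bash
python3 - <<'E'
from h import *
t=lambda x,y:(280+x/3.3,95+y/3.3); s=lambda x,y:(265+x/3.3,210+y/3.3)
for nm,p,q in [("RRtop",t(512,80),s(298,430)),("RLtop",t(106,22),s(368,45)),("step",t(503,190),s(165,405)),("step2",t(487,205),s(165,408)),("front",t(478,332),s(35,382)),("plateFR",t(458,348),s(35,382)),("hole FR",t(420,303),s(83,356))]:
    print(nm,tri(p,q))
c,_=ray("scene",0,0);print(c);c,_=ray("top",0,0);print(c)
# machine frame
fl=np.array([509.4,177.7]);fr=np.array([474,-119.2]);y=(fl-fr)/np.linalg.norm(fl-fr);x=np.array([y[1],-y[0]])
o=fl+130*x-150*y;print('yaw',np.arctan2(x[1],x[0]),'origin',o)
for n,p in [("sw",[515.9,-56.8]),("plateFL",[596.5,150])]: d=np.array(p)-o;print(n,d@x,d@y)
E
```

```text
RRtop (array([ 733.27093488, -137.22727496,  195.23141807]), np.float64(5.275760942021482))
RLtop (array([764.45166401, 126.20950717, 209.81384485]), np.float64(2.925083626851283))
step (array([ 655.27638415, -130.00875766,  193.6968129 ]), np.float64(2.895381477144439))
step2 (array([ 654.63127463, -125.81000598,  169.18192784]), np.float64(0.7109409089765307))
front (array([ 570.8584995 , -118.1052235 ,  162.40249983]), np.float64(1.102456680942412))
plateFR (array([ 567.77200105, -111.19552008,  135.35266398]), np.float64(5.0408793439101505))
hole FR (array([597.93494001, -88.3396635 , 132.47035479]), np.float64(2.448679597422079))
[ 622.22764406 -417.92434739 1202.99790585]
[ 348.01386704  155.16559156 1134.93186603]
yaw -0.11867182334312068 origin [620.72665716  13.36383415]
sw -95.78244574876832 -82.0811474055228
plateFL -40.23309597562506 132.8068926055048
```

>>> {"api": "carry_out", "payload": {
  "deltas": [
    {"x": 0.04,"y": -0.05,"z": 0,"grip": 1},
    {"x": 0.07,"y": -0.088,"grip": 1},
    {"x": 0.1,"y": -0.125,"grip": 1},
    {"x": 0.13,"y": -0.163,"grip": 1},
    {"x": 0.16,"y": -0.2,"grip": 1},
    {"x": 0.185,"y": -0.233,"grip": 1},
    {"x": 0.21,"y": -0.264,"grip": 1},
    {"x": 0.21,"y": -0.264,"grip": 1}
  ],
  "newtons": 20
}}

```text
$.deltas[0]: bad value
```

```bash
python3 - <<'E'
from h import *
t=lambda x,y:(355+x/5.714,195+y/5.7); s=lambda x,y:(230+(x-400)/5.714,275+y/5.7)
for p,q in [(t(200,98),s(603,120)),(t(250,205),s(500,150)),(t(210,122),s(590,130)),(t(200,165),s(552,175))]: print(tri(p,q))
E
```

```text
(array([538.47676675, -47.63297672, 138.17743282]), np.float64(1.210814296130567))
(array([499.03940972, -65.0064584 , 136.47455867]), np.float64(4.569186786705723))
(array([531.88739577, -51.42829341, 133.01865573]), np.float64(5.121628559617506))
(array([518.94497989, -56.70566081,  92.25695579]), np.float64(1.1049436246856603))
```

>>> {"api": "carry_out", "payload": {
  "deltas": [
    {"x": 0.02,"y": -0.025,"z": 0.0,"roll": 0.0,"grip": 1.0},
    {"x": 0.045,"y": -0.056,"z": 0.0,"roll": 0.0,"grip": 1.0},
    {"x": 0.07,"y": -0.088,"z": 0.0,"roll": 0.0,"grip": 1.0},
    {"x": 0.095,"y": -0.119,"z": 0.0,"roll": 0.0,"grip": 1.0},
    {"x": 0.12,"y": -0.15,"z": 0.0,"roll": 0.0,"grip": 1.0},
    {"x": 0.145,"y": -0.182,"z": 0.0,"roll": 0.0,"grip": 1.0},
    {"x": 0.17,"y": -0.214,"z": 0.0,"roll": 0.0,"grip": 1.0},
    {"x": 0.17,"y": -0.214,"z": 0.0,"roll": 0.0,"grip": 1.0}
  ],
  "newtons": 20
}}

```text
clock: 0.77
tcp_pos: [390.3, 381.6, 226.6]
ee_rot: [[-0.381, -0.925, -0.001], [-0.925, 0.381, -0.001], [0.001, 0.0, -1.0]]
ft_force: [-1.0, 0.6, 0.1]
width: 39.8
```

>>> {"api": "carry_out", "payload": {
  "deltas": [
    {"x": 0.024,"y": -0.031,"z": 0.0,"roll": -0.05,"grip": 1.0},
    {"x": 0.048,"y": -0.062,"z": 0.0,"roll": -0.1,"grip": 1.0},
    {"x": 0.072,"y": -0.093,"z": 0.01,"roll": -0.15,"grip": 1.0},
    {"x": 0.096,"y": -0.125,"z": 0.02,"roll": -0.2,"grip": 1.0},
    {"x": 0.12,"y": -0.156,"z": 0.035,"roll": -0.26,"grip": 1.0},
    {"x": 0.144,"y": -0.187,"z": 0.05,"roll": -0.26,"grip": 1.0},
    {"x": 0.144,"y": -0.187,"z": 0.085,"roll": -0.26,"grip": 1.0},
    {"x": 0.144,"y": -0.187,"z": 0.11,"roll": -0.26,"grip": 1.0}
  ]
}}

```text
clock: 1.43
tcp_pos: [507.9, 180.5, 114.8]
ee_rot: [[-0.131, -0.991, -0.001], [-0.991, 0.131, 0.0], [0.0, 0.001, -1.0]]
ft_force: [-0.9, 0.6, -1.3]
width: 0.6
```

>>> {"api": "carry_out", "payload": {
  "deltas": [
    {"z": 0.01,"grip": 1.0},
    {"z": 0.01,"grip": 1.0},
    {"z": 0.01,"grip": 1.0}
  ]
}}

```text
$.deltas[0]: bad value
```

```bash
python3 - <<'E'
from h import *
from bench import get_obs
o=get_obs(); print(o['clock'],o['tcp_pos'],o['ft_force'],o['width'],o['joint_pos'],np.degrees(np.arctan2(o['ee_rot'][1,0],o['ee_rot'][0,0])))
a=imaging.read_camera("top")[150:300,220:420]; b=imaging.read_camera("scene")[170:320,200:350]
cv2.imwrite("pics/p1.png",np.hstack([cv2.resize(a,(440,330)),cv2.resize(b,(330,330))]))
E
```

```text
1.4333 [507.86285674 180.50628958 114.75567704] [-0.85736406  0.60598298 -1.33340751] 0.5976360299141195 [ 7.04998131e-01  2.39302630e-01 -4.37561481e-01 -5.57252384e-04
 -8.94338928e-01  7.34962521e-01] -97.51632501878231
```

View pics/p1.png

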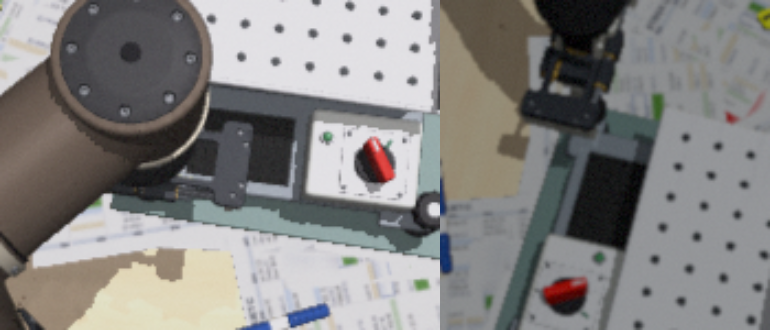

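>>> {"api": "carry_out", "payload": {
  "deltas": [
    {"x": 0.0026,"y": -0.0019,"z": 0.01,"roll": 0.0,"grip": 1.0},
    {"x": 0.0026,"y": -0.0019,"z": 0.018,"roll": 0.0,"grip": 1.0},
    {"x": 0.0026,"y": -0.0019,"z": 0.023,"roll": 0.0,"grip": 1.0},
    {"x": 0.0026,"y": -0.0019,"z": 0.023,"roll": 0.0,"grip": 1.0},
    {"x": 0.0026,"y": -0.0019,"z": 0.023,"roll": 0.0,"grip": 1.0}
  ]
}}

```text
clock: 1.95
tcp_pos: [509.3, 180.8, 94.1]
ee_rot: [[-0.126, -0.992, 0.001], [-0.992, 0.126, 0.0], [-0.0, -0.001, -1.0]]
ft_force: [0.3, 0.4, -0.2]
width: 0.5
```

>>> {"api": "carry_out", "payload": {
  "deltas": [
    {"x": 0,"y": 0,"z": 0.001,"roll": 0,"grip": 1},
    {"x": 0,"y": 0,"z": 0.002,"roll": 0,"grip": 1},
    {"x": 0,"y": 0,"z": 0.003,"roll": 0,"grip": 1},
    {"x": 0,"y": 0,"z": 0.003,"roll": 0,"grip": 1}
  ]
}}

```text
clock: 2.28
tcp_pos: [509.1, 180.3, 90.6]
ee_rot: [[-0.126, -0.992, 0.0], [-0.992, 0.126, 0.0], [-0.0, -0.0, -1.0]]
ft_force: [-0.3, 0.7, -0.2]
width: 0.3
```

>>> {"api": "carry_out", "payload": {
  "deltas": [
    {"x": 0.0025,"y": 0,"z": 0.002,"roll": 0,"grip": 1},
    {"x": 0.0025,"y": 0,"z": 0.003,"roll": 0,"grip": 1},
    {"x": 0.0025,"y": 0,"z": 0.004,"roll": 0,"grip": 1},
    {"x": 0.0025,"y": 0,"z": 0.004,"roll": 0,"grip": 1}
  ]
}}

```text
clock: 2.62
tcp_pos: [508.7, 177.5, 86.3]
ee_rot: [[-0.127, -0.992, -0.0], [-0.992, 0.127, -0.0], [0.0, 0.0, -1.0]]
ft_force: [-0.1, 0.5, -0.3]
width: 0.6
```

>>> {"api": "carry_out", "payload": {
  "deltas": [
    {"x": 0,"y": 0,"z": 0.001,"roll": 0,"grip": 1},
    {"x": 0,"y": 0,"z": 0.001,"roll": 0,"grip": 1},
    {"x": 0,"y": 0,"z": 0.001,"roll": 0,"grip": 1}
  ]
}}

```text
clock: 2.87
tcp_pos: [508.8, 177.7, 85.5]
ee_rot: [[-0.126, -0.992, -0.0], [-0.992, 0.126, -0.0], [0.0, 0.0, -1.0]]
ft_force: [-0.4, -0.5, 0.8]
width: 0.6
```

>>> {"api": "carry_out", "payload": {
  "deltas": [
    {"x": 0,"y": 0,"z": 0.001,"roll": 0,"grip": 1},
    {"x": 0,"y": 0,"z": 0.001,"roll": 0,"grip": 1},
    {"x": 0,"y": 0,"z": 0.001,"roll": 0,"grip": 1}
  ]
}}

```text
clock: 3.12
tcp_pos: [508.8, 177.7, 84.5]
ee_rot: [[-0.126, -0.992, -0.0], [-0.992, 0.126, -0.0], [0.0, 0.0, -1.0]]
ft_force: [-1.0, -1.7, -0.4]
width: 0.5
```

>>> {"api": "carry_out", "payload": {
  "deltas": [
    {"x": 0,"y": 0,"z": 0.001,"roll": 0,"grip": 1},
    {"x": 0,"y": 0,"z": 0.001,"roll": 0,"grip": 1},
    {"x": 0,"y": 0,"z": 0.001,"roll": 0,"grip": 1}
  ]
}}

```text
clock: 3.37
tcp_pos: [508.8, 177.7, 83.5]
ee_rot: [[-0.126, -0.992, -0.0], [-0.992, 0.126, -0.0], [0.0, 0.0, -1.0]]
ft_force: [-0.6, 0.2, 0.5]
width: 0.3
```

>>> {"api": "carry_out", "payload": {
  "deltas": [
    {"x": 0,"y": 0,"z": 0.001,"roll": 0,"grip": 1},
    {"x": 0,"y": 0,"z": 0.001,"roll": 0,"grip": 1},
    {"x": 0,"y": 0,"z": 0.001,"roll": 0,"grip": 1}
  ]
}}

```text
clock: 3.62
tcp_pos: [508.8, 177.7, 82.5]
ee_rot: [[-0.126, -0.992, -0.0], [-0.992, 0.126, -0.0], [0.0, 0.0, -1.0]]
ft_force: [-1.3, 0.5, -0.0]
width: 0.5
```

>>> {"api": "carry_out", "payload": {
  "deltas": [
    {"x": 0,"y": 0,"z": 0.001,"roll": 0,"grip": 1},
    {"x": 0,"y": 0,"z": 0.001,"roll": 0,"grip": 1},
    {"x": 0,"y": 0,"z": 0.001,"roll": 0,"grip": 1}
  ]
}}

```text
clock: 3.87
tcp_pos: [509.0, 177.8, 81.9]
ee_rot: [[-0.126, -0.992, 0.0], [-0.992, 0.126, 0.0], [-0.0, -0.0, -1.0]]
ft_force: [-0.5, 0.4, 3.5]
width: 0.2
```

>>> {"api": "carry_out", "payload": {
  "deltas": [
    {"x": 0,"y": 0,"z": 0.001,"roll": 0,"grip": 1},
    {"x": 0,"y": 0,"z": 0.001,"roll": 0,"grip": 1},
    {"x": 0,"y": 0,"z": 0.001,"roll": 0,"grip": 1}
  ]
}}

```text
clock: 4.12
tcp_pos: [509.2, 177.9, 81.5]
ee_rot: [[-0.126, -0.992, 0.001], [-0.992, 0.126, 0.0], [-0.0, -0.001, -1.0]]
ft_force: [-3.1, -0.0, 9.5]
width: 0.5
```

>>> {"api": "carry_out", "payload": {
  "deltas": [
    {"x": 0,"y": 0,"z": 0.0005,"roll": 0,"grip": 1},
    {"x": 0,"y": 0,"z": 0.0005,"roll": 0,"grip": 1},
    {"x": 0,"y": 0,"z": 0.0005,"roll": 0,"grip": 1}
  ]
}}

```text
clock: 4.37
tcp_pos: [509.3, 178.0, 81.3]
ee_rot: [[-0.126, -0.992, 0.001], [-0.992, 0.126, 0.0], [-0.001, -0.001, -1.0]]
ft_force: [-4.8, 0.1, 12.9]
width: 0.3
```

>>> {"api": "carry_out", "payload": {
  "deltas": [
    {"x": 0,"y": 0,"z": 0.0005,"roll": 0,"grip": 1},
    {"x": 0,"y": 0,"z": 0.0005,"roll": 0,"grip": 1},
    {"x": 0,"y": 0,"z": 0.0005,"roll": 0,"grip": 1}
  ]
}}

```text
clock: 4.62
tcp_pos: [509.2, 178.0, 80.9]
ee_rot: [[-0.126, -0.992, 0.001], [-0.992, 0.126, 0.001], [-0.001, -0.001, -1.0]]
ft_force: [-5.2, -0.1, 14.1]
width: 0.2
```

>>> {"api": "carry_out", "payload": {
  "deltas": [
    {"x": 0,"y": 0,"z": 0.0005,"roll": 0,"grip": 1},
    {"x": 0,"y": 0,"z": 0.0005,"roll": 0,"grip": 1},
    {"x": 0,"y": 0,"z": 0.0005,"roll": 0,"grip": 1}
  ]
}}

```text
clock: 4.87
tcp_pos: [509.2, 178.1, 80.5]
ee_rot: [[-0.126, -0.992, 0.001], [-0.992, 0.126, 0.001], [-0.001, -0.001, -1.0]]
ft_force: [-5.5, 0.7, 14.2]
width: 0.3
```

>>> {"api": "carry_out", "payload": {
  "deltas": [
    {"x": 0,"y": 0,"z": 0.0005,"roll": 0,"grip": 1},
    {"x": 0,"y": 0,"z": 0.0005,"roll": 0,"grip": 1},
    {"x": 0,"y": 0,"z": 0.0005,"roll": 0,"grip": 1}
  ]
}}

```text
clock: 5.12
tcp_pos: [509.3, 178.1, 80.3]
ee_rot: [[-0.126, -0.992, 0.001], [-0.992, 0.126, 0.001], [-0.001, -0.001, -1.0]]
ft_force: [-5.8, -0.6, 17.1]
width: 0.5
```

>>> {"api": "carry_out", "payload": {
  "deltas": [
    {"x": 0,"y": 0,"z": 0.0005,"roll": 0,"grip": 1},
    {"x": 0,"y": 0,"z": 0.0005,"roll": 0,"grip": 1},
    {"x": 0,"y": 0,"z": 0.0005,"roll": 0,"grip": 1}
  ]
}}

```text
clock: 5.37
tcp_pos: [509.3, 178.1, 80.1]
ee_rot: [[-0.126, -0.992, 0.002], [-0.992, 0.126, 0.001], [-0.001, -0.002, -1.0]]
ft_force: [-6.8, -1.0, 20.0]
width: 0.3
```

>>> {"api": "carry_out", "payload": {
  "deltas": [
    {"x": 0,"y": 0,"z": 0.0005,"roll": 0,"grip": 1},
    {"x": 0,"y": 0,"z": 0.0005,"roll": 0,"grip": 1},
    {"x": 0,"y": 0,"z": 0.0005,"roll": 0,"grip": 1}
  ]
}}

```text
clock: 5.62
tcp_pos: [509.4, 178.2, 79.9]
ee_rot: [[-0.125, -0.992, 0.002], [-0.992, 0.125, 0.001], [-0.001, -0.002, -1.0]]
ft_force: [-7.9, -0.6, 22.4]
width: 0.4
```

>>> {"api": "carry_out", "payload": {
  "deltas": [
    {"x": 0,"y": 0,"z": -0.0015,"roll": 0,"grip": 1},
    {"x": 0,"y": 0,"z": -0.0015,"roll": 0,"grip": 1},
    {"x": 0,"y": 0,"z": -0.0015,"roll": 0,"grip": 1}
  ]
}}

```text
clock: 5.87
tcp_pos: [509.2, 178.1, 80.6]
ee_rot: [[-0.126, -0.992, 0.002], [-0.992, 0.126, 0.001], [-0.001, -0.001, -1.0]]
ft_force: [-4.9, -0.6, 14.3]
width: 0.5
```

```bash
python3 -c "
from bench import get_obs
o=get_obs();print(o['tcp_pos'],o['ft_force'],o['moment'])"
```

```text
[509.24226357 178.05796566  80.64219013] [-4.93468576 -0.62398279 14.32244563] [-0.11260891  1.80849611  0.0052529 ]
```

>>> {"api": "carry_out", "payload": {
  "deltas": [
    {"x": 0,"y": 0,"z": -0.0008,"roll": 0,"grip": 1},
    {"x": 0,"y": 0,"z": -0.0008,"roll": 0,"grip": 1},
    {"x": 0,"y": 0,"z": -0.0008,"roll": 0,"grip": 1}
  ]
}}

```text
clock: 6.12
tcp_pos: [509.3, 178.0, 81.2]
ee_rot: [[-0.126, -0.992, 0.001], [-0.992, 0.126, 0.001], [-0.001, -0.001, -1.0]]
ft_force: [-3.7, -0.4, 13.4]
width: 0.4
```

```bash
python3 -c "
from bench import get_obs
o=get_obs();print(o['tcp_pos'],o['ft_force'],o['moment'])"
```

```text
[509.26610188 178.0046738   81.21804054] [-3.65322358 -0.42030186 13.36313772] [-0.23386405  1.55140738 -0.03105566]
```

>>> {"api": "carry_out", "payload": {
  "deltas": [
    {"x": 0,"y": 0,"z": -0.0008,"roll": 0,"grip": 1},
    {"x": 0,"y": 0,"z": -0.0008,"roll": 0,"grip": 1},
    {"x": 0,"y": 0,"z": -0.0008,"roll": 0,"grip": 1}
  ]
}}

```text
clock: 6.37
tcp_pos: [509.1, 177.9, 81.6]
ee_rot: [[-0.126, -0.992, 0.001], [-0.992, 0.126, 0.0], [-0.001, -0.001, -1.0]]
ft_force: [-1.7, -1.3, 9.9]
width: 0.4
```

```bash
python3 -c "
from bench import get_obs
o=get_obs();print(o['tcp_pos'],o['ft_force'],o['moment'])"
```

```text
[509.13249355 177.90208404  81.58048912] [-1.7251863  -1.28463484  9.93407908] [-0.19819567  0.95582765 -0.00767265]
```

>>> {"api": "carry_out", "payload": {
  "deltas": [
    {"x": 0,"y": 0,"z": -0.015,"roll": 0,"grip": 1},
    {"x": 0,"y": 0,"z": -0.03,"roll": -0.1,"grip": 0},
    {"x": 0,"y": 0,"z": -0.03,"roll": -0.2,"grip": 0},
    {"x": 0,"y": 0,"z": -0.03,"roll": -0.3,"grip": 0},
    {"x": 0,"y": 0,"z": -0.03,"roll": -0.4,"grip": 0},
    {"x": 0,"y": 0,"z": -0.03,"roll": -0.5,"grip": 0},
    {"x": 0,"y": 0,"z": -0.03,"roll": -0.5,"grip": 0},
    {"x": 0,"y": 0,"z": -0.03,"roll": -0.5,"grip": 0}
  ],
  "newtons": 10
}}

```text
clock: 7.03
tcp_pos: [508.7, 177.7, 110.5]
ee_rot: [[0.362, -0.932, -0.0], [-0.932, -0.362, -0.0], [-0.0, 0.0, -1.0]]
ft_force: [0.6, 1.2, -0.4]
width: 41.5
```

```bash
python3 - <<'E'
from h import *
from bench import get_obs
o=get_obs(); print(o['clock'],o['tcp_pos'],o['ft_force'],o['width'],o['joint_pos'],np.degrees(np.arctan2(o['ee_rot'][1,0],o['ee_rot'][0,0])))
b=imaging.read_camera("scene")[170:320,200:350]
cv2.imwrite("pics/p2.png",cv2.resize(b,(600,600)))
E
```

```text
7.0333 [508.67466289 177.69581217 110.47572066] [ 0.56296299  1.16770206 -0.35355362] 41.48254116586125 [ 6.99940729e-01  2.43844350e-01 -4.43267934e-01 -1.43277889e-04
 -8.83917376e-01  1.24101894e+00] -68.79640921425269
```

View pics/p2.png

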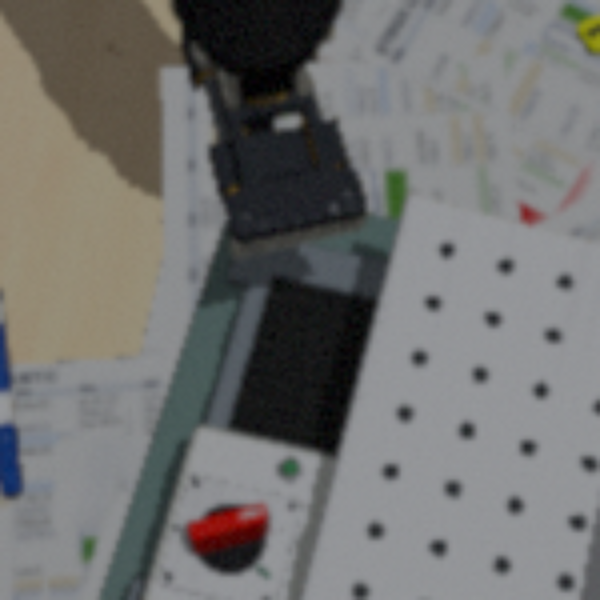

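>>> {"api": "carry_out", "payload": {
  "deltas": [
    {"x": 0,"y": 0,"z": 0,"roll": 0,"grip": 0.18},
    {"x": 0,"y": 0,"z": 0,"roll": 0,"grip": 0.18},
    {"x": 0,"y": 0,"z": 0,"roll": 0,"grip": 0.18},
    {"x": 0,"y": 0,"z": 0.015,"roll": 0,"grip": 0.18},
    {"x": 0,"y": 0,"z": 0.035,"roll": 0,"grip": 0.18},
    {"x": 0,"y": 0,"z": 0.05,"roll": 0,"grip": 0.18},
    {"x": 0,"y": 0,"z": 0.0565,"roll": 0,"grip": 0.18},
    {"x": 0,"y": 0,"z": 0.0565,"roll": 0,"grip": 0.18}
  ]
}}

```text
clock: 7.75
tcp_pos: [507.9, 177.1, 52.7]
ee_rot: [[0.364, -0.931, -0.002], [-0.931, -0.364, -0.002], [0.001, 0.003, -1.0]]
ft_force: [0.4, -0.2, -0.0]
width: 71.9
```

>>> {"api": "carry_out", "payload": {
  "deltas": [
    {"x": 0,"y": 0,"z": 0,"roll": 0,"grip": 1},
    {"x": 0,"y": 0,"z": 0,"roll": 0,"grip": 1},
    {"x": 0,"y": 0,"z": 0,"roll": 0,"grip": 1},
    {"x": 0,"y": 0,"z": 0,"roll": 0,"grip": 1},
    {"x": 0,"y": 0,"z": 0,"roll": 0,"grip": 1},
    {"x": 0,"y": 0,"z": 0,"roll": 0,"grip": 1}
  ],
  "newtons": 10
}}

```text
clock: 8.25
tcp_pos: [509.1, 178.5, 54.8]
ee_rot: [[0.365, -0.931, 0.001], [-0.931, -0.365, 0.002], [-0.001, -0.002, -1.0]]
ft_force: [-3.8, 2.7, 4.1]
width: 41.4
```

```bash
python3 -c "
from bench import get_obs
o=get_obs();print(o['tcp_pos'],o['ft_force'],o['moment'],o['width'],o['ee_rot'])"
```

```text
[509.07357694 178.53690244  54.82807572] [-3.78211104  2.72388924  4.08768214] [ 1.09309292  1.19528307 -0.01133466] 41.434792000396 [[ 0.36454192 -0.93118638  0.00105691]
 [-0.93118637 -0.36454015  0.0015575 ]
 [-0.00106504 -0.00155196 -0.99999823]]
```

>>> {"api": "carry_out", "payload": {
  "deltas": [
    {"x": 0,"y": 0,"z": 0,"roll": 0.12,"grip": 1},
    {"x": 0,"y": 0,"z": 0,"roll": 0.24,"grip": 1},
    {"x": 0,"y": 0,"z": 0,"roll": 0.36,"grip": 1},
    {"x": 0,"y": 0,"z": 0,"roll": 0.48,"grip": 1},
    {"x": 0,"y": 0,"z": 0,"roll": 0.6,"grip": 1},
    {"x": 0,"y": 0,"z": 0,"roll": 0.72,"grip": 1},
    {"x": 0,"y": 0,"z": 0,"roll": 0.84,"grip": 1},
    {"x": 0,"y": 0,"z": 0,"roll": 0.96,"grip": 1}
  ]
}}

```text
clock: 8.92
tcp_pos: [509.2, 179.6, 54.4]
ee_rot: [[-0.558, -0.83, 0.001], [-0.83, 0.558, 0.003], [-0.003, 0.0, -1.0]]
ft_force: [-2.1, 8.5, -3.8]
width: 41.6
```

>>> {"api": "carry_out", "payload": {
  "deltas": [
    {"x": 0,"y": 0,"z": 0,"roll": 0.04,"grip": 1},
    {"x": 0,"y": 0,"z": 0,"roll": 0.04,"grip": 1},
    {"x": 0,"y": 0,"z": 0,"roll": 0.04,"grip": 1}
  ]
}}

```text
clock: 9.17
tcp_pos: [509.2, 179.6, 54.3]
ee_rot: [[-0.587, -0.81, 0.001], [-0.81, 0.587, 0.003], [-0.003, 0.001, -1.0]]
ft_force: [-2.1, 9.3, -2.6]
width: 41.7
```

```bash
python3 -c "
from bench import get_obs
import numpy as np
o=get_obs();print(o['tcp_pos'],o['ft_force'],o['moment'],o['width'],np.arctan2(o['ee_rot'][1,0],o['ee_rot'][0,0]))"
```

```text
[509.16525449 179.63844874  54.34616737] [-2.1013976   9.29561835 -2.61242186] [ 2.9645884   0.70277205 -0.0249076 ] 41.69942933963668 -2.197778224375826
```

>>> {"api": "carry_out", "payload": {
  "deltas": [
    {"x": 0,"y": 0,"z": 0,"roll": 0,"grip": 0.18},
    {"x": 0,"y": 0,"z": 0,"roll": 0,"grip": 0.18},
    {"x": 0,"y": 0,"z": 0,"roll": 0,"grip": 0.18},
    {"x": 0,"y": 0,"z": 0,"roll": 0,"grip": 0.18},
    {"x": -0.0016,"y": 0.0012,"z": 0,"roll": -0.12,"grip": 0.18},
    {"x": -0.0016,"y": 0.0012,"z": 0,"roll": -0.24,"grip": 0.18},
    {"x": -0.0016,"y": 0.0012,"z": 0,"roll": -0.36,"grip": 0.18},
    {"x": -0.0016,"y": 0.0012,"z": 0,"roll": -0.48,"grip": 0.18}
  ]
}}

```text
clock: 9.83
tcp_pos: [508.7, 179.4, 54.2]
ee_rot: [[-0.141, -0.99, -0.0], [-0.99, 0.141, -0.0], [0.0, 0.0, -1.0]]
ft_force: [-0.5, 0.1, 0.4]
width: 71.4
```

>>> {"api": "carry_out", "payload": {
  "deltas": [
    {"x": 0,"y": 0,"z": 0,"roll": -0.12,"grip": 0.18},
    {"x": 0,"y": 0,"z": 0,"roll": -0.24,"grip": 0.18},
    {"x": 0,"y": 0,"z": 0,"roll": -0.36,"grip": 0.18},
    {"x": 0,"y": 0,"z": 0,"roll": -0.48,"grip": 0.18},
    {"x": 0,"y": 0,"z": 0,"roll": -0.52,"grip": 0.18},
    {"x": 0,"y": 0,"z": 0,"roll": -0.52,"grip": 0.18}
  ]
}}

```text
clock: 10.33
tcp_pos: [508.7, 179.4, 54.2]
ee_rot: [[0.366, -0.931, -0.0], [-0.931, -0.366, -0.0], [0.0, 0.0, -1.0]]
ft_force: [0.1, -0.5, 0.4]
width: 71.7
```

>>> {"api": "carry_out", "payload": {
  "deltas": [
    {"x": 0,"y": 0,"z": 0,"roll": 0,"grip": 1},
    {"x": 0,"y": 0,"z": 0,"roll": 0,"grip": 1},
    {"x": 0,"y": 0,"z": 0,"roll": 0,"grip": 1},
    {"x": 0,"y": 0,"z": 0,"roll": 0,"grip": 1},
    {"x": 0,"y": 0,"z": 0,"roll": 0,"grip": 1},
    {"x": 0,"y": 0,"z": 0,"roll": 0,"grip": 1}
  ],
  "newtons": 10
}}

```text
clock: 10.83
tcp_pos: [508.9, 179.3, 54.2]
ee_rot: [[0.365, -0.931, -0.0], [-0.931, -0.365, -0.001], [0.001, 0.0, -1.0]]
ft_force: [3.2, -2.7, 0.9]
width: 41.7
```

```bash
python3 -c "
from bench import get_obs
import numpy as np
o=get_obs();print(o['tcp_pos'],o['ft_force'],o['moment'],o['width'],np.arctan2(o['ee_rot'][1,0],o['ee_rot'][0,0]))"
```

```text
[508.86085426 179.32129279  54.23069541] [ 3.17108084 -2.72624242  0.91073594] [-1.04550307 -0.67977755 -0.0067181 ] 41.70234710893016 -1.197639546008198
```

>>> {"api": "carry_out", "payload": {
  "deltas": [
    {"x": 0,"y": 0,"z": 0.0001,"roll": 0.12,"grip": 1},
    {"x": 0,"y": 0,"z": 0.0002,"roll": 0.24,"grip": 1},
    {"x": 0,"y": 0,"z": 0.0003,"roll": 0.36,"grip": 1},
    {"x": 0,"y": 0,"z": 0.0004,"roll": 0.48,"grip": 1},
    {"x": 0,"y": 0,"z": 0.0005,"roll": 0.6,"grip": 1},
    {"x": 0,"y": 0,"z": 0.0006,"roll": 0.72,"grip": 1},
    {"x": 0,"y": 0,"z": 0.0007,"roll": 0.84,"grip": 1},
    {"x": 0,"y": 0,"z": 0.0008,"roll": 0.96,"grip": 1}
  ]
}}

```text
clock: 11.5
tcp_pos: [509.2, 180.3, 53.5]
ee_rot: [[-0.559, -0.829, 0.001], [-0.829, 0.559, 0.001], [-0.001, -0.0, -1.0]]
ft_force: [0.7, 1.4, -1.0]
width: 41.6
```

>>> {"api": "carry_out", "payload": {
  "deltas": [
    {"x": 0,"y": 0,"z": 0,"roll": 0.04,"grip": 1},
    {"x": 0,"y": 0,"z": 0,"roll": 0.04,"grip": 1},
    {"x": 0,"y": 0,"z": 0,"roll": 0.04,"grip": 1}
  ]
}}

```text
clock: 11.75
tcp_pos: [509.2, 180.3, 53.5]
ee_rot: [[-0.585, -0.811, 0.001], [-0.811, 0.585, 0.001], [-0.001, -0.0, -1.0]]
ft_force: [1.5, 1.8, 0.1]
width: 41.9
```

```bash
python3 -c "
from bench import get_obs
import numpy as np
o=get_obs();print(o['tcp_pos'],o['ft_force'],o['moment'],o['width'],np.arctan2(o['ee_rot'][1,0],o['ee_rot'][0,0]))"
```

```text
[509.24539206 180.27474861  53.5454067 ] [1.49116914 1.75768762 0.05246968] [ 0.72330309 -0.57623916  0.00407249] 41.88540584684769 -2.195827628493651
```

>>> {"api": "carry_out", "payload": {
  "deltas": [
    {"x": 0,"y": 0,"z": 0,"roll": 0,"grip": 0.18},
    {"x": 0,"y": 0,"z": 0,"roll": 0,"grip": 0.18},
    {"x": 0,"y": 0,"z": 0,"roll": 0,"grip": 0.18},
    {"x": 0,"y": 0,"z": 0,"roll": 0,"grip": 0.18},
    {"x": 0,"y": 0,"z": -0.01,"roll": -0.12,"grip": 0.18},
    {"x": 0,"y": 0,"z": -0.025,"roll": -0.24,"grip": 0.18},
    {"x": 0,"y": 0,"z": -0.036,"roll": -0.36,"grip": 0.18},
    {"x": 0,"y": 0,"z": -0.036,"roll": -0.48,"grip": 0.18}
  ]
}}

```text
clock: 12.42
tcp_pos: [509.9, 180.4, 91.6]
ee_rot: [[-0.14, -0.99, 0.003], [-0.99, 0.14, 0.002], [-0.002, -0.002, -1.0]]
ft_force: [-0.7, 0.3, 0.3]
width: 71.7
```

>>> {"api": "carry_out", "payload": {
  "deltas": [
    {"x": 0,"y": 0,"z": 0,"roll": 0,"grip": 1},
    {"x": 0,"y": 0,"z": 0,"roll": 0,"grip": 1},
    {"x": 0,"y": 0,"z": 0,"roll": 0,"grip": 1},
    {"x": 0,"y": 0,"z": 0,"roll": 0,"grip": 1},
    {"x": 0,"y": 0,"z": 0,"roll": 0,"grip": 1},
    {"x": 0,"y": 0,"z": 0,"roll": 0,"grip": 1},
    {"x": 0,"y": 0,"z": 0.003,"roll": 0,"grip": 1},
    {"x": 0,"y": 0,"z": 0.006,"roll": 0,"grip": 1}
  ],
  "newtons": 20
}}

```text
clock: 13.08
tcp_pos: [508.8, 179.8, 83.1]
ee_rot: [[-0.147, -0.989, 0.0], [-0.989, 0.147, 0.0], [-0.0, -0.0, -1.0]]
ft_force: [-1.3, -0.9, -0.2]
width: 23.7
```

```bash
python3 -c "
from bench import get_obs
import numpy as np
o=get_obs();print(o['tcp_pos'],o['ft_force'],o['moment'],o['width'],np.arctan2(o['ee_rot'][1,0],o['ee_rot'][0,0]))"
```

```text
[508.81801007 179.80591354  83.12944171] [-1.26394145 -0.88109791 -0.15230998] [-0.02339242  0.00596655  0.01574584] 23.674251374276043 -1.7180424118326851
```

>>> {"api": "carry_out", "payload": {
  "deltas": [
    {"x": 0,"y": 0,"z": 0,"roll": 0,"grip": 1},
    {"x": 0,"y": 0,"z": 0,"roll": 0,"grip": 1},
    {"x": 0,"y": 0,"z": 0,"roll": 0,"grip": 1},
    {"x": 0,"y": 0,"z": 0,"roll": 0,"grip": 1},
    {"x": 0,"y": 0,"z": 0.001,"roll": 0,"grip": 1},
    {"x": 0,"y": 0,"z": 0.0015,"roll": 0,"grip": 1},
    {"x": 0,"y": 0,"z": 0.0015,"roll": 0,"grip": 1}
  ]
}}

```text
clock: 13.67
tcp_pos: [508.7, 179.7, 81.8]
ee_rot: [[-0.146, -0.989, -0.0], [-0.989, 0.146, -0.0], [0.0, 0.0, -1.0]]
ft_force: [0.3, -0.1, -0.5]
width: 0.3
```

>>> {"api": "carry_out", "payload": {
  "deltas": [
    {"x": 0,"y": 0,"z": 0.001,"roll": 0,"grip": 1},
    {"x": 0,"y": 0,"z": 0.001,"roll": 0,"grip": 1},
    {"x": 0,"y": 0,"z": 0.001,"roll": 0,"grip": 1}
  ]
}}

```text
clock: 13.92
tcp_pos: [508.7, 179.7, 80.8]
ee_rot: [[-0.146, -0.989, -0.0], [-0.989, 0.146, -0.0], [0.0, 0.0, -1.0]]
ft_force: [0.2, 0.4, 0.5]
width: 0.2
```

>>> {"api": "carry_out", "payload": {
  "deltas": [
    {"x": 0,"y": 0,"z": 0.0005,"roll": 0,"grip": 1},
    {"x": 0,"y": 0,"z": 0.0005,"roll": 0,"grip": 1},
    {"x": 0,"y": 0,"z": 0.0005,"roll": 0,"grip": 1}
  ]
}}

```text
clock: 14.17
tcp_pos: [508.8, 179.8, 80.4]
ee_rot: [[-0.146, -0.989, 0.0], [-0.989, 0.146, 0.0], [-0.0, -0.0, -1.0]]
ft_force: [-0.3, -0.6, 0.9]
width: 0.3
```

>>> {"api": "carry_out", "payload": {
  "deltas": [
    {"x": 0,"y": 0,"z": 0.0005,"roll": 0,"grip": 1},
    {"x": 0,"y": 0,"z": 0.0005,"roll": 0,"grip": 1},
    {"x": 0,"y": 0,"z": 0.0005,"roll": 0,"grip": 1}
  ]
}}

```text
clock: 14.42
tcp_pos: [509.0, 179.8, 80.3]
ee_rot: [[-0.146, -0.989, 0.0], [-0.989, 0.146, 0.0], [-0.0, -0.0, -1.0]]
ft_force: [-1.3, -0.3, 5.1]
width: 0.0
```

>>> {"api": "carry_out", "payload": {
  "deltas": [
    {"x": 0,"y": 0,"z": 0.0005,"roll": 0,"grip": 1},
    {"x": 0,"y": 0,"z": 0.0005,"roll": 0,"grip": 1},
    {"x": 0,"y": 0,"z": 0.0005,"roll": 0,"grip": 1}
  ]
}}

```text
clock: 14.67
tcp_pos: [509.1, 179.9, 80.2]
ee_rot: [[-0.146, -0.989, 0.001], [-0.989, 0.146, 0.0], [-0.0, -0.001, -1.0]]
ft_force: [-3.1, -0.4, 8.3]
width: 0.8
```

>>> {"api": "carry_out", "payload": {
  "deltas": [
    {"x": 0,"y": 0,"z": 0.0005,"roll": 0,"grip": 1},
    {"x": 0,"y": 0,"z": 0.0005,"roll": 0,"grip": 1},
    {"x": 0,"y": 0,"z": 0.0005,"roll": 0,"grip": 1}
  ]
}}

```text
clock: 14.92
tcp_pos: [509.2, 179.9, 80.1]
ee_rot: [[-0.146, -0.989, 0.001], [-0.989, 0.146, 0.0], [-0.001, -0.001, -1.0]]
ft_force: [-3.8, -0.8, 13.4]
width: 0.7
```

>>> {"api": "carry_out", "payload": {
  "deltas": [
    {"x": 0,"y": 0,"z": 0.0005,"roll": 0,"grip": 1},
    {"x": 0,"y": 0,"z": 0.0005,"roll": 0,"grip": 1},
    {"x": 0,"y": 0,"z": 0.0005,"roll": 0,"grip": 1}
  ]
}}

```text
clock: 15.17
tcp_pos: [509.3, 179.9, 80.0]
ee_rot: [[-0.146, -0.989, 0.001], [-0.989, 0.146, 0.0], [-0.001, -0.001, -1.0]]
ft_force: [-5.0, -1.1, 14.8]
width: -0.0
```

>>> {"api": "carry_out", "payload": {
  "deltas": [
    {"x": 0,"y": 0,"z": 0.0005,"roll": 0,"grip": 1},
    {"x": 0,"y": 0,"z": 0.0005,"roll": 0,"grip": 1},
    {"x": 0,"y": 0,"z": 0.0005,"roll": 0,"grip": 1}
  ]
}}

```text
clock: 15.42
tcp_pos: [509.4, 180.0, 79.9]
ee_rot: [[-0.145, -0.989, 0.002], [-0.989, 0.145, 0.001], [-0.001, -0.002, -1.0]]
ft_force: [-5.5, -0.9, 19.6]
width: 0.5
```

>>> {"api": "carry_out", "payload": {
  "deltas": [
    {"x": 0,"y": 0,"z": -0.001,"roll": 0,"grip": 1},
    {"x": 0,"y": 0,"z": -0.001,"roll": 0,"grip": 1},
    {"x": 0,"y": 0,"z": -0.001,"roll": 0,"grip": 1},
    {"x": 0,"y": 0,"z": -0.001,"roll": 0,"grip": 1}
  ]
}}

```text
clock: 15.75
tcp_pos: [509.2, 179.9, 80.1]
ee_rot: [[-0.146, -0.989, 0.001], [-0.989, 0.146, 0.0], [-0.001, -0.001, -1.0]]
ft_force: [-3.3, -1.0, 12.3]
width: 0.4
```

```bash
python3 -c "
from bench import get_obs
o=get_obs();print(o['tcp_pos'],o['ft_force'],o['moment'])"
```

```text
[509.18421383 179.89904508  80.09531386] [-3.27236764 -1.01451779 12.27954881] [-0.30193374  1.34541061 -0.09131049]
```

>>> {"api": "carry_out", "payload": {
  "deltas": [
    {"x": 0,"y": 0,"z": -0.0008,"roll": 0,"grip": 1},
    {"x": 0,"y": 0,"z": -0.0008,"roll": 0,"grip": 1},
    {"x": 0,"y": 0,"z": -0.0008,"roll": 0,"grip": 1},
    {"x": 0,"y": 0,"z": -0.0008,"roll": 0,"grip": 1}
  ]
}}

```text
clock: 16.08
tcp_pos: [509.0, 179.9, 80.2]
ee_rot: [[-0.146, -0.989, 0.001], [-0.989, 0.146, 0.0], [-0.0, -0.001, -1.0]]
ft_force: [-1.7, -0.0, 8.2]
width: 0.4
```

```bash
python3 -c "
from bench import get_obs
o=get_obs();print(o['tcp_pos'],o['ft_force'],o['moment'])"
```

```text
[509.04630937 179.85206758  80.23003722] [-1.66021876 -0.02884979  8.21239173] [-0.19561903  0.76095195  0.00546642]
```

>>> {"api": "carry_out", "payload": {
  "deltas": [
    {"x": 0,"y": 0,"z": -0.0005,"roll": 0,"grip": 1},
    {"x": 0,"y": 0,"z": -0.0005,"roll": 0,"grip": 1},
    {"x": 0,"y": 0,"z": -0.0005,"roll": 0,"grip": 1},
    {"x": 0,"y": 0,"z": -0.0005,"roll": 0,"grip": 1}
  ]
}}

```text
clock: 16.42
tcp_pos: [508.9, 179.8, 80.3]
ee_rot: [[-0.146, -0.989, 0.0], [-0.989, 0.146, 0.0], [-0.0, -0.0, -1.0]]
ft_force: [-0.3, -1.3, 4.5]
width: 0.3
```

```bash
python3 -c "
from bench import get_obs
o=get_obs();print(o['tcp_pos'],o['ft_force'],o['moment'])"
```

```text
[508.92104454 179.80620521  80.29867797] [-0.31745277 -1.32481954  4.51739277] [-0.10141969  0.39723378 -0.00398856]
```

>>> {"api": "carry_out", "payload": {
  "deltas": [
    {"x": 0,"y": 0,"z": -0.03,"roll": 0,"grip": 1},
    {"x": 0,"y": 0,"z": -0.065,"roll": 0,"grip": 0.3},
    {"x": 0,"y": 0,"z": -0.1,"roll": 0,"grip": 0.3},
    {"x": 0.035,"y": -0.006,"z": -0.1,"roll": 0,"grip": 0.3},
    {"x": 0.075,"y": -0.014,"z": -0.1,"roll": 0,"grip": 0.3},
    {"x": 0.115,"y": -0.022,"z": -0.1,"roll": 0,"grip": 0.3},
    {"x": 0.155,"y": -0.03,"z": -0.1,"roll": 0,"grip": 0.3},
    {"x": 0.195,"y": -0.037,"z": -0.1,"roll": 0,"grip": 0.3}
  ]
}}

```text
clock: 17.08
tcp_pos: [516.4, -20.2, 179.9]
ee_rot: [[-0.146, -0.989, -0.0], [-0.989, 0.146, 0.0], [-0.0, 0.0, -1.0]]
ft_force: [1.3, -0.7, -0.3]
width: 41.3
```

>>> {"api": "carry_out", "payload": {
  "deltas": [
    {"x": 0.037,"y": -0.007,"z": 0,"roll": -0.12,"grip": 0.3},
    {"x": 0.037,"y": -0.007,"z": 0,"roll": -0.24,"grip": 0.3},
    {"x": 0.037,"y": -0.007,"z": 0,"roll": -0.36,"grip": 0.3},
    {"x": 0.037,"y": -0.007,"z": 0,"roll": -0.48,"grip": 0.3},
    {"x": 0.037,"y": -0.007,"z": 0,"roll": -0.55,"grip": 0.3},
    {"x": 0.037,"y": -0.007,"z": 0,"roll": -0.55,"grip": 0.3}
  ]
}}

```text
clock: 17.58
tcp_pos: [518.0, -56.4, 179.5]
ee_rot: [[0.395, -0.919, -0.001], [-0.919, -0.395, 0.0], [-0.0, 0.001, -1.0]]
ft_force: [-0.3, 0.4, -0.2]
width: 61.2
```

```bash
python3 - <<'E'
from h import *
from bench import get_obs
o=get_obs(); print(o['clock'],o['tcp_pos'],o['ft_force'],o['width'],o['joint_pos'],np.degrees(np.arctan2(o['ee_rot'][1,0],o['ee_rot'][0,0])))
a=imaging.read_camera("top"); b=imaging.read_camera("scene")
cv2.imwrite("pics/p3.png",np.hstack([cv2.resize(a[150:300,260:460],(440,330)),cv2.resize(b[190:340,200:350],(330,330))]))
E
```

```text
17.5833 [518.01160329 -56.41697243 179.53467075] [-0.33590242  0.41590683 -0.20788828] 61.19237767912316 [ 2.68206924e-01  1.43810553e-01 -3.91661665e-01 -3.85733287e-04
 -1.03624694e+00  1.70853944e+00] -66.75205541998308
```

View pics/p3.png

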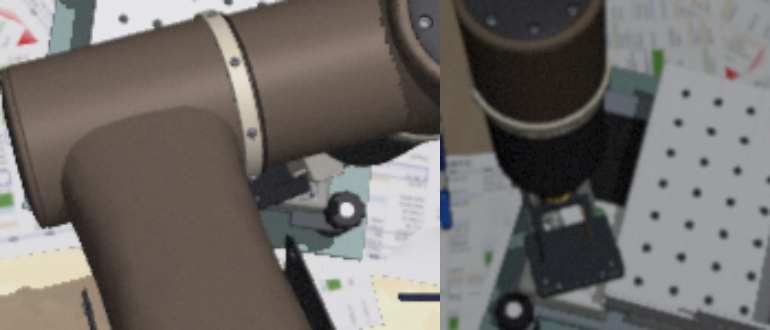

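>>> {"api": "carry_out", "payload": {
  "deltas": [
    {"x": 0,"y": 0,"z": 0.02,"roll": 0,"grip": 0.45},
    {"x": 0,"y": 0,"z": 0.035,"roll": 0,"grip": 0.45},
    {"x": 0,"y": 0,"z": 0.05,"roll": 0,"grip": 0.45},
    {"x": 0,"y": 0,"z": 0.058,"roll": 0,"grip": 0.45},
    {"x": 0,"y": 0,"z": 0.0635,"roll": 0,"grip": 0.45},
    {"x": 0,"y": 0,"z": 0.0635,"roll": 0,"grip": 0.45},
    {"x": 0,"y": 0,"z": 0.0635,"roll": 0,"grip": 0.45}
  ]
}}

```text
clock: 18.27
tcp_pos: [518.6, -56.2, 116.9]
ee_rot: [[0.392, -0.92, 0.0], [-0.92, -0.392, -0.0], [0.0, -0.0, -1.0]]
ft_force: [-0.3, 0.3, 0.6]
width: 48.4
```

>>> {"api": "carry_out", "payload": {
  "deltas": [
    {"x": 0,"y": 0,"z": 0,"roll": 0,"grip": 1},
    {"x": 0,"y": 0,"z": 0,"roll": 0,"grip": 1},
    {"x": 0,"y": 0,"z": 0,"roll": 0,"grip": 1},
    {"x": 0,"y": 0,"z": 0,"roll": 0,"grip": 1},
    {"x": 0,"y": 0,"z": 0,"roll": 0,"grip": 1},
    {"x": 0,"y": 0,"z": 0,"roll": 0,"grip": 1}
  ],
  "newtons": 20
}}

```text
clock: 18.77
tcp_pos: [518.4, -56.2, 116.8]
ee_rot: [[0.392, -0.92, 0.0], [-0.92, -0.392, 0.0], [0.0, -0.0, -1.0]]
ft_force: [-0.2, -0.2, -0.3]
width: 14.0
```

>>> {"api": "carry_out", "payload": {
  "deltas": [
    {"x": 0,"y": 0,"z": 0,"roll": 0,"grip": 1},
    {"x": 0,"y": 0,"z": 0,"roll": 0,"grip": 1},
    {"x": 0,"y": 0,"z": 0,"roll": 0,"grip": 1}
  ],
  "newtons": 30
}}

```text
clock: 19.02
tcp_pos: [518.4, -56.2, 116.8]
ee_rot: [[0.392, -0.92, 0.0], [-0.92, -0.392, -0.0], [0.0, -0.0, -1.0]]
ft_force: [-0.5, 0.2, 2.5]
width: 11.5
```

>>> {"api": "carry_out", "payload": {
  "deltas": [
    {"x": 0,"y": 0,"z": 0,"roll": 0.12,"grip": 1},
    {"x": 0,"y": 0,"z": 0,"roll": 0.24,"grip": 1},
    {"x": 0,"y": 0,"z": 0,"roll": 0.36,"grip": 1},
    {"x": 0,"y": 0,"z": 0,"roll": 0.48,"grip": 1}
  ]
}}

```text
clock: 19.35
tcp_pos: [518.3, -55.4, 116.8]
ee_rot: [[-0.083, -0.997, 0.0], [-0.997, 0.083, 0.001], [-0.001, -0.0, -1.0]]
ft_force: [-2.2, 6.6, 3.3]
width: 11.6
```

>>> {"api": "carry_out", "payload": {
  "deltas": [
    {"x": 0,"y": 0,"z": 0,"roll": 0.12,"grip": 1},
    {"x": 0,"y": 0,"z": 0,"roll": 0.24,"grip": 1},
    {"x": 0,"y": 0,"z": 0,"roll": 0.36,"grip": 1},
    {"x": 0,"y": 0,"z": 0,"roll": 0.48,"grip": 1},
    {"x": 0,"y": 0,"z": 0,"roll": 0.56,"grip": 1},
    {"x": 0,"y": 0,"z": 0,"roll": 0.58,"grip": 1},
    {"x": 0,"y": 0,"z": 0,"roll": 0.58,"grip": 1},
    {"x": 0,"y": 0,"z": 0,"roll": 0.58,"grip": 1}
  ]
}}

```text
clock: 20.02
tcp_pos: [518.8, -54.4, 116.8]
ee_rot: [[-0.611, -0.792, 0.001], [-0.792, 0.611, 0.002], [-0.003, 0.0, -1.0]]
ft_force: [-2.1, 10.2, 3.1]
width: 11.6
```

```bash
python3 -c "
from bench import get_obs
import numpy as np
o=get_obs();print(o['tcp_pos'],o['ft_force'],o['moment'],o['width'],np.arctan2(o['ee_rot'][1,0],o['ee_rot'][0,0]))"
```

```text
[518.81387023 -54.43340575 116.81630427] [-2.13732385 10.2364885   3.13606175] [3.80702075 0.69128923 0.11754748] 11.618507041598548 -2.2274972166597102
```

>>> {"api": "carry_out", "payload": {
  "deltas": [
    {"x": 0,"y": 0,"z": 0,"roll": 0,"grip": 0.6},
    {"x": 0,"y": 0,"z": 0,"roll": 0,"grip": 0.6},
    {"x": 0,"y": 0,"z": 0,"roll": 0,"grip": 0.6},
    {"x": 0,"y": 0,"z": 0,"roll": 0,"grip": 0.6},
    {"x": 0,"y": 0,"z": -0.02,"roll": 0,"grip": 0.6},
    {"x": 0,"y": 0,"z": -0.05,"roll": 0,"grip": 0.6},
    {"x": 0,"y": 0,"z": -0.085,"roll": 0,"grip": 0.6},
    {"x": 0,"y": 0,"z": -0.12,"roll": 0,"grip": 0.6}
  ]
}}

```text
clock: 20.68
tcp_pos: [517.7, -56.6, 237.6]
ee_rot: [[-0.611, -0.792, -0.002], [-0.792, 0.611, -0.001], [0.001, 0.001, -1.0]]
ft_force: [0.8, -0.7, 0.4]
width: 35.1
```

>>> {"api": "carry_out", "payload": {
  "deltas": [
    {"x": -0.02,"y": 0.03,"z": 0,"roll": 0,"grip": 0.6},
    {"x": -0.04,"y": 0.06,"z": 0,"roll": 0,"grip": 0.6},
    {"x": -0.06,"y": 0.09,"z": 0,"roll": 0,"grip": 0.6},
    {"x": -0.08,"y": 0.11,"z": 0,"roll": 0,"grip": 0.6},
    {"x": -0.11,"y": 0.12,"z": 0,"roll": 0,"grip": 0.6},
    {"x": -0.14,"y": 0.13,"z": 0,"roll": 0,"grip": 0.6},
    {"x": -0.17,"y": 0.13,"z": 0,"roll": 0,"grip": 0.6},
    {"x": -0.2,"y": 0.13,"z": 0,"roll": 0,"grip": 0.6}
  ]
}}

```text
clock: 21.35
tcp_pos: [537.8, 183.0, 237.0]
ee_rot: [[-0.61, -0.792, 0.001], [-0.792, 0.61, 0.0], [-0.001, -0.0, -1.0]]
ft_force: [0.8, -0.6, -0.4]
width: 34.9
```

>>> {"api": "carry_out", "payload": {
  "deltas": [
    {"x": -0.03,"y": 0,"z": 0,"roll": 0,"grip": 0.6},
    {"x": -0.065,"y": 0,"z": 0,"roll": 0,"grip": 0.6},
    {"x": -0.1,"y": 0,"z": 0,"roll": 0,"grip": 0.6},
    {"x": -0.135,"y": 0,"z": 0,"roll": 0,"grip": 0.6},
    {"x": -0.17,"y": 0,"z": 0,"roll": 0,"grip": 0.6},
    {"x": -0.2,"y": 0,"z": 0,"roll": 0,"grip": 0.6},
    {"x": -0.2,"y": 0,"z": 0,"roll": 0,"grip": 0.6}
  ]
}}

```text
clock: 21.93
tcp_pos: [661.7, 343.2, 233.5]
ee_rot: [[-0.61, -0.793, -0.002], [-0.793, 0.61, -0.002], [0.002, 0.0, -1.0]]
ft_force: [-1.8, -1.3, -1.0]
width: 34.9
```

```bash
python3 - <<'E'
from h import *
from bench import get_obs
o=get_obs(); print(o['clock'],o['tcp_pos'],o['ft_force'],o['width'])
for n in("top","scene"): cv2.imwrite(f"pics/{n}9.png",imaging.read_camera(n))
a=cv2.imread("pics/top9.png");b=cv2.imread("pics/scene9.png")
cv2.imwrite("pics/p9.png",np.hstack([cv2.resize(a[150:300,260:460],(440,330)),cv2.resize(b[195:345,200:350],(330,330))]))
E
```

```text
21.9333 [661.71514043 343.1804731  233.45264353] [-1.76846112 -1.31857717 -1.04984087] 34.87296155206021
```

View pics/p9.png

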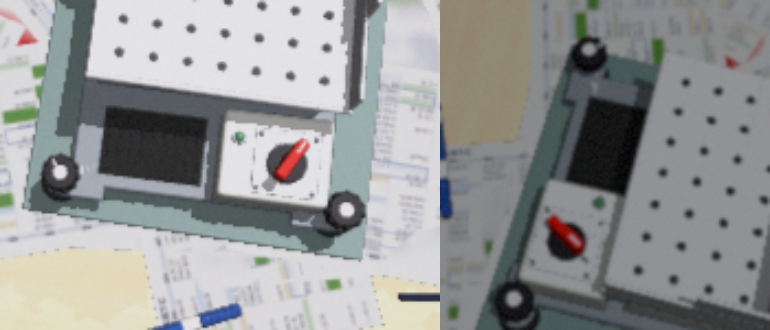

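View pics/top9.png

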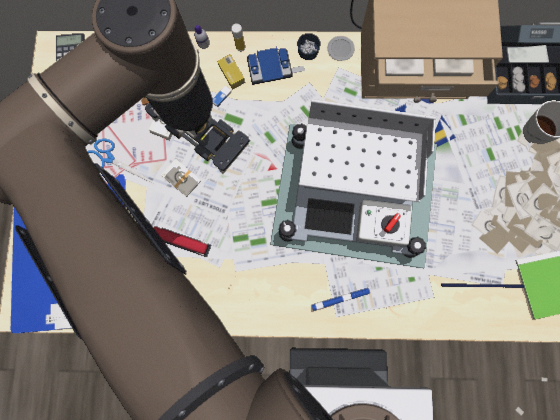

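```bash
python3 - <<'E'
from bench import close_job,get_obs
print(get_obs()['ft_force']); print(close_job())
E
```

```text
[-0.05113602  0.75104644 -0.55511789]
the job is handed in; nothing more can be done
None
```

I screwed the front left foot down about 2.0 rad, let go of the knob, then turned the main switch on, and handed the job in at about 22 s. I think the foot bears lightly, but I had no direct reading of its load.

- **Before turning:** I pressed the knob's top, and the corner rocked at about 14 N. The flat part of the curve was only about 0.7 mm. With the 0.03 mm per N give allowed for, I put the foot's gap at about 1.2 mm. These disagreed, and 0.7 mm is less than the stated 1 mm minimum. I chose 2.0 rad (two strokes of 1.0) to suit the whole range.
- **After turning:** A second press up to about 20 N was firm all the way, with a slope of about 0.03 mm per N and no rocking step. The knob's top had sunk about 1.5 to 1.6 mm, roughly what 2.0 rad should give.
- **Foot load:** My estimate is about 4 N. The conflicting gap readings would allow anything from about 1 to 10 N, still within 0.5 to 12 N.
- **Switch:** I turned the handle about 1.06 rad and let go. The last picture shows the pointer at the green tick.
- **Surroundings:** The last picture shows the jogger where it started. The stapler's visible part and the pack of cards look unmoved, though the arm hid part of that view and I did not measure them. The arm was clear of everything, with wrist forces at noise level.

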